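# Extend the camera boom by one hole

### The job

Pinch both red snap buttons of the camera boom flush into its sleeve and slide the sleeve outwards, towards the camera end, until the buttons pop fully out through the next pair of holes; stop gently there, because wrenching the sleeve against the popped-out buttons breaks them. Only then fold the orange clamp lever down flat onto the sleeve, let go, and leave the other things on the table where they are.

Things in the scene. Friction and masses are not known exactly. Their poses are not given: they have to be found in the camera images.
- stand: Fixed stand: dark base plate 160 x 130 x 14 mm, post 40 mm square, holding a level grey bar 33 mm wide, axis 130 mm above the table. Origin on the table straight below the buttons, z up. +y runs along the boom from the post (240 mm on the -y side) to the camera (190 mm on the +y side at the start); x runs level across it, +x away from the robot. Placed within 10 cm, yaw within 0.4 rad.
- buttons (a point): Point midway between the two red buttons, on the boom's axis, 130 mm above the table (axes as the stand's). The buttons belong to the fixed bar inside the sleeve and never move along the boom. Each is a round dome 14 mm across that stands 3.4 mm out of the sleeve's side face (to 23.4 mm from this point) when popped out.
- sleeve (a joint): How far the aluminium sleeve is slid outwards along the stand's +y, m; 0 at the start, buttons in its first holes. Rectangular tube 40 mm wide (x), 36 high, 335 long round the bar, walls 2.5, holes 16 mm. It stops hard when the buttons have popped out in the next holes: there each bears only 5 N from the sleeve, so keep the pull on the sleeve under some 10 N; before that a button bears 18 N.
- first_holes (a point): Point on the sleeve's axis midway between its first pair of holes, moving with it; at the start it lies at the buttons. Gripping the sleeve here across x (15 to 25 N) holds both buttons flush. A pull rising to 12 to 22 N over the first 16 mm of travel then runs the walls over the buttons; from there they ride inside, clear of the fingers, and the sleeve slides with 4 to 7 N.
- sleeve_mouth (a point): Middle of the sleeve's -y end: a black collar 24 mm long, 50 wide, 46 high with the lever. The next holes are in dark plates let into the sleeve's sides between here and the first holes, 50 to 82 mm from the first: this differs from boom to boom and is not measured. Feel for it: the drag falls to near 0 or below as the buttons rise into the holes, then climbs at the stop 1 to 2 mm on.
- button_near (a joint): Red button on the stand's -x side (robot side): depth pushed in, m. 0 = fully popped out, 0.0034 = flush with the sleeve's side face (about 2.8 N), 0.006 = riding inside under the wall.
- button_far (a joint): The same for the red button on the +x side.
- lever (a joint): Orange clamp lever on top of the collar, 18 mm wide, 62 mm long, 6 mm thick: 0 = folded flat along the sleeve (pointing to the stand's +y), 1.5 rad = standing up; starts 0.9 to 1.35 rad open. It stays where it is left and takes about 1 N at its end to swing.
- lever_end (a point): Middle of the lever's upper face near its free end, 56 mm from the hinge; 162 mm above the table when folded flat.
- lever_hinge (a point): The lever's hinge, on the sleeve, 29 mm above the boom's axis and 153 mm on the -y side of the buttons at the start; it travels with the sleeve. The hinge axis is the stand's x, and the lever swings up about +x.
- rover: Bystander: small tracked rover, 120 x 92 x 49 mm, green top, under the boom. Origin at its underside.
- spare_tube: Bystander: spare piece of aluminium tube, 40 x 160 x 36 mm, lying. Origin at its underside.
- screwdriver: Bystander: screwdriver lying on the table. Origin at its underside.
- battery: Bystander: blue battery pack 70 x 35 x 25 mm. Origin at its underside.
- mug: Bystander: white mug 90 mm tall, 76 mm across. Origin at its underside.
- spare_camera: Bystander: black camera block 40 x 50 x 34 mm. Origin at its underside.
- tyre: Bystander: black rubber tyre lying flat, 64 mm across, 24 mm high. Origin at its underside.

How it is judged:
On the way, in this order (a step that is already met when the one before it is completed fails the run):
1. the sleeve is slid out and both buttons have popped fully out of its next holes (value of joint sleeve above 0.045 m and value of joint each of button_near, button_far below 0.0015 m), for 0.2 s.
2. the lever is folded down (value of joint lever below 0.12 rad), for 0.2 s.
At the end, for the whole second after the job is handed in: The sleeve is out by more than 45 mm, with both buttons popped out through its next pair of holes (within 1.5 mm of fully out), and the lever is folded down to within 0.12 rad of flat; nothing is held (all of step 1 and value of joint lever below 0.12 rad); the robot touches nothing.
It fails at once if the sleeve presses a button with more than 18 N (contact force between any of button_near, button_far and sleeve above 18 N).
It fails at once if the sleeve, stopped by a button that has popped out in its next holes, presses on it with more than 5 N (value of joint sleeve above 0.045 m and ((value of joint button_near below 0.0015 m and contact force between button_near and sleeve above 5 N) or (value of joint button_far below 0.0015 m and contact force between button_far and sleeve above 5 N))).
It fails at once if the lever is folded down before the buttons have popped out of the next holes (value of joint lever below 0.4 rad and (value of joint sleeve below 0.045 m or value of joint any of button_near, button_far above 0.003 m)).
It fails at once if a bystander is moved by more than 30 mm (distance of any of rover, spare_tube, screwdriver, battery, mug, spare_camera, tyre from where it was at the start of the episode above 0.04 m).
It also fails if it takes over 72 s, if anything falls off the work surface, if the arm or the gripper's body presses on something with over 40 N, if the wrist force passes 120 N, or if a joint passes its speed limit or range.

### The arm

A 7-joint arm with a two-finger parallel gripper is mounted at the origin on the work surface. World frame = base frame: x ahead of the robot, y to its left, z up, the work surface at z = 0. Lengths are in m, angles in rad, forces in N, time in s.
With the tool pointing down it reaches from about 0.35 to 0.9 m from the base axis. Payload 8.1 kg.
Tool frame: the origin (TCP) lies on the centre line of the jaws, within the pads' length; the fingertips stand 19 mm ahead of it and the grasp point (between the pads) is the TCP (arm.tip_reach is the distance from the TCP to the fingertips, in m); z points along the fingers, y is the line along which they close (so a half turn about z gives the same grasp; the last joint's range is limited). The gripper opens to 92 mm and grips with 3 to 60 N. Pads are 19 mm wide; open, the fingers measure 130 mm over their backs; the gripper's body (75 mm by 190 mm) begins 47 mm behind the grasp point.
Start: joints at [1.06, 0.434, 0.025, 1.573, -0.012, 1.134, -0.075], TCP at [0.248, -0.574, 0.246] pointing down, gripper open.
Joint ranges: [-2.62, 2.62], [-0.44, 2.09], [-1.27, 1.32], [0.08, 2.57], [-1.32, 4.46], [0.12, 2], [-2.74, 2.74]. Speed limits (rad/s): [2.22, 2.22, 3.01, 3.01, 3.14, 3.14, 3.14].

### API

Orientations are given as a rotation vector (axis times angle).
In Python, from cell import arm gives the robot as it stands.
- The arm moves only by the tool arm_command, never from a script. Its argument "targets" is a list that holds one entry, the list of rows, each a list of 6 numbers: the shift along the tool's x, y, z in m, then the turn, a rotation vector about the tool's x, y, z in rad. A call has 1 to 10 rows; each row shifts and turns the commanded pose from where the row before left it, along the tool's axes as they then stand; what a row does not reach is not made up. A row lasts 1/8 s, in which the tool goes at most 62.5 mm and 10.7 degrees, less where a joint would pass 70% of its speed; a pose out of reach is approached as far as the arm can. A call with a gripper value outside its range is refused whole. "jaw" is the finger opening in m, from 0 to 0.0918, set as the call begins (left out, the last holds). The fingers move at their own pace and stop on an object; "newtons" is the grip in N (left out, the last holds). Time passes only in rows, so rows that do not move let the fingers close. It gives the time, the measured TCP pose, the force, the opening and the grip force at its end, in the units of the state.
- arm.observe(): the state, without advancing time (a new reading comes with each control period).
- arm.get_image(name): name is "scene" or "top" or "wrist"; returns a dict with "pixels" (480x640x3 uint8, red, green, blue), "z_map" (480x640 float32, m along the optical axis (not along the pixel's ray), 0 where there is no reading), "fx", "fy", "cx", "cy" (pixels), "xyz" and "rotation" of the camera in the world; the wrist camera has in their place "T_tool_cam" (4x4, takes a point from camera to tool coordinates, whose origin is the TCP and whose axes are the flange's). Camera axes: x right, y down, z forward; pixel columns grow to the right and rows downward; lengths in m; the calibration is good to about 2 mm. A picture is of the moment at which its call begins: read the wrist's pose just before it.
- arm.sign_off(): hands the job in; it is judged then, once.
The state is a dict: "clock": time; "joints": joint angles; "dq": joint speeds; "joint_efforts": joint torques, N m; "position": TCP position; "ee_rot": TCP orientation; "force": force on the tool from outside, world axes, zero at the start; "ft_torque": the same for the moment, N m; "width": opening from 0.0 (shut) to 1.0 (fully open); "gripper_force": force on a finger pad.
Only numpy, scipy, OpenCV 4.12 (cv2) and the standard library are available. Lean on these libraries where they do the work, as an engineer would, in place of code of your own. Each camera call takes 0.05 s, during which the arm holds its last target. There are 200 camera calls.

## Working session

There is one attempt and no reset: what is moved stays moved. The work goes in short steps, Python scripts to look and compute and a tool call to move; the robot and the scene stay as the last step left them, time stands still between calls to the robot, and variables do not carry over. Pictures are saved under pics/ and viewed, at most 10 in all, crops included, and the job is handed in when it is done.

Besides the shell and the picture viewer there is one more tool, called after "Request:" as a command line: name --argument value ..., lists and objects as JSON in quotes. arm_command: Moves the arm, as the interface text tells. Its arguments: {"type":"object","properties":{"targets":{"type":"array","items":{"type":"array","items":{"type":"array","items":{"type":"number"}}}},"jaw":{"type":"number"},"newtons":{"type":"number"}},"required":["targets"]}

```bash
mkdir -p pics; cat > h.py <<'E'
import numpy as np, cv2
from scipy.spatial.transform import Rotation as R
from cell import arm
def cam(n):
    s=arm.observe(); im=arm.get_image(n)
    if 'T_tool_cam' in im:
        T=np.eye(4); T[:3,:3]=R.from_rotvec(s['ee_rot']).as_matrix(); T[:3,3]=s['position']; T=T@np.array(im['T_tool_cam'])
        im['Rw'],im['tw']=T[:3,:3],T[:3,3]
    else:
        r=np.array(im['rotation']); im['Rw']=r if r.shape==(3,3) else R.from_rotvec(r).as_matrix(); im['tw']=np.array(im['xyz'])
    v,u=np.mgrid[:480,:640]; z=im['z_map']
    P=np.stack([(u-im['cx'])/im['fx']*z,(v-im['cy'])/im['fy']*z,z],-1)
    im['W']=P@im['Rw'].T+im['tw']; im['hsv']=cv2.cvtColor(im['pixels'],cv2.COLOR_RGB2HSV)
    return im
def save(im,n): cv2.imwrite('pics/'+n,cv2.cvtColor(im['pixels'],cv2.COLOR_RGB2BGR))
def blobs(im,lo,hi,amin=15):
    m=cv2.inRange(im['hsv'],lo,hi)
    if lo[0]==0: m|=cv2.inRange(im['hsv'],(172,)+lo[1:],(180,)+hi[1:])
    n,l,st,c=cv2.connectedComponentsWithStats(m)
    for i in range(1,n):
        if st[i,4]>=amin:
            k=(l==i)&(im['z_map']>0)
            yield c[i].round(0),st[i,:].tolist(),np.median(im['W'][k],0).round(4),im['W'][k].min(0).round(3),im['W'][k].max(0).round(3)
E
python3 - <<'E'
from h import *
print(arm.observe())
for n in('scene','top'):
    im=cam(n); save(im,n+'0.png'); print(n,im['tw'],im['Rw'].round(3).tolist(),im['fx'])
    print('red');[print(*b) for b in blobs(im,(0,150,90),(5,255,255))]
    print('orange');[print(*b) for b in blobs(im,(6,150,90),(20,255,255))]
E
```

```text
{'clock': 0.0, 'joints': array([ 1.06039141,  0.43522979,  0.02494111,  1.57404419, -0.01156787,
        1.13400645, -0.07509388]), 'dq': array([-0.00019726,  0.00066604,  0.00117064, -0.00046421, -0.00149855,
       -0.00058826, -0.00043286]), 'joint_efforts': array([-1.93107786e-03, -6.67856669e+01,  9.83639807e-01, -3.14450204e+01,
       -6.07229560e-02,  4.30070807e-02,  2.31815529e-04]), 'position': array([ 0.24764942, -0.5733429 ,  0.24496083]), 'ee_rot': array([-3.07507569e+00, -6.35819073e-01,  7.28310608e-04]), 'force': array([-0.40038114, -0.09881438, -0.23635954]), 'ft_torque': array([ 0.00550695, -0.05275912, -0.06183148]), 'gripper_force': 0.0, 'width': 0.9989321521198414}
scene [1.36858178 0.24536976 0.80338633] [[-0.166, 0.633, -0.756], [0.986, 0.091, -0.141], [-0.02, -0.769, -0.639]] 546.3647212863075
red
[417.  14.] [410, 7, 17, 11, 55] [-0.8186  0.2207  0.1381] [-0.901  0.195  0.133] [-0.804  0.258  0.142]
[446.  16.] [439, 15, 16, 3, 46] [-0.8165  0.3328  0.137 ] [-0.827  0.306  0.131] [-0.802  0.363  0.143]
[266. 360.] [242, 342, 52, 38, 1440] [0.872  0.0611 0.1465] [0.834 0.025 0.129] [0.89  0.096 0.163]
orange
[220. 190.] [212, 181, 17, 22, 71] [ 0.5155 -0.1148  0.2059] [ 0.501 -0.141  0.165] [ 0.525 -0.105  0.214]
top [0.42226037 0.06859536 1.01031398] [[-0.017, -0.981, 0.192], [-1.0, 0.016, -0.005], [0.002, -0.192, -0.981]] 490.2867717322399
red
[320. 105.] [302, 94, 37, 23, 815] [0.8452 0.06   0.1454] [0.828 0.025 0.127] [0.861 0.095 0.163]
orange
[431. 275.] [425, 268, 16, 15, 119] [ 0.5103 -0.1136  0.2079] [ 0.501 -0.141  0.167] [ 0.522 -0.106  0.216]
```

View pics/scene0.png

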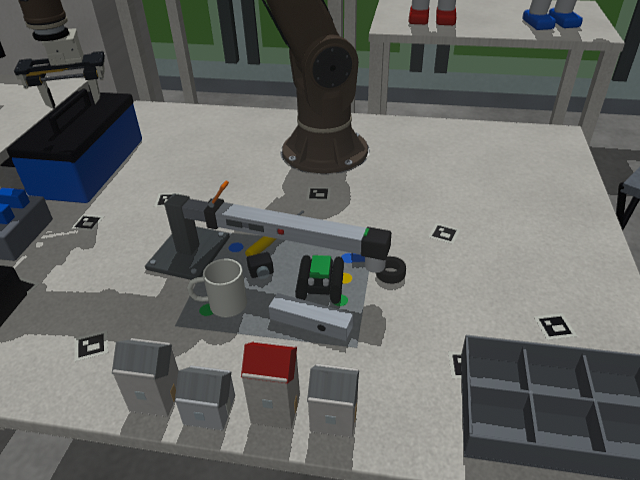

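View pics/top0.png

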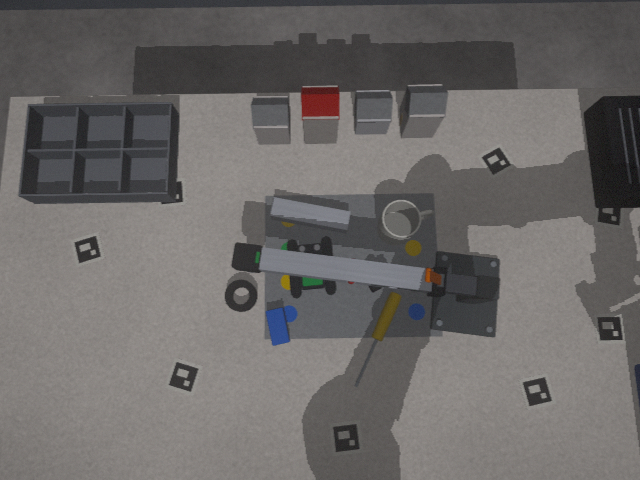

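The scene view shows the far red button at about (280,231) and the lever at (220,190). The top view shows the sleeve from (262,258) to (440,280), the near button at about (350,281), and the mug, rover and screwdriver clear of the boom's top.

```bash
python3 - <<'E'
from h import *
im=cam('top'); W=im['W']
k=(abs(W[...,2]-.148)<.004)&(W[...,0]>.3)&(W[...,0]<.7)&(abs(W[...,1])<.4)&(im['hsv'][...,1]<60)&(im['hsv'][...,2]>100)
n,l,st,c=cv2.connectedComponentsWithStats(k.astype(np.uint8)); i=1+st[1:,4].argmax(); p=W[l==i]
r=cv2.minAreaRect((p[:,:2]*1000).astype(np.float32)); print('sleeve top',len(p),r,cv2.boxPoints(r),np.median(p[:,2]))
d=p[:,:2]-p[:,:2].mean(0); ax=np.linalg.svd(d,full_matrices=False)[2][0]; ax*=np.sign(ax[1]); c0=p[:,:2].mean(0)
print('axis',ax,c0)
for nm,im,b in(('top',im,(330,265,370,300)),('scene',cam('scene'),(265,222,295,240))):
    h=im['hsv']; m=np.zeros((480,640),bool); u0,v0,u1,v1=b
    m[v0:v1,u0:u1]=True
    m&=((h[...,0]<7)|(h[...,0]>172))&(h[...,1]>110)
    v,u=np.nonzero(m); q=np.median(im['W'][m],0)
    ray=im['Rw']@np.array([(u.mean()-im['cx'])/im['fx'],(v.mean()-im['cy'])/im['fy'],1]); t=(.13-im['tw'][2])/ray[2]
    w=im['tw']+t*ray
    s=(w[:2]-c0)@ax; print(nm,m.sum(),u.mean(),v.mean(),'depthpt',q,'ray@.13',w,'along',s,'axispt',c0+s*ax,'lateral',(w[:2]-c0)@[ax[1],-ax[0]])
E
```

```text
sleeve top 3600 ((532.0933227539062, 27.146286010742188), (290.4305419921875, 40.717010498046875), 81.70946502685547) [[ 491.00858  -113.61589 ]
 [ 531.3001   -119.486984]
 [ 573.1781    167.90846 ]
 [ 532.88654   173.77956 ]] 0.14747202197790044
axis [0.14258454 0.98978263] [0.53202056 0.02827688]
top 9 350.6666666666667 282.3333333333333 depthpt [0.50841642 0.01012974 0.13470068] ray@.13 [0.50834179 0.01039829 0.13      ] along -0.021072141966043678 axispt [0.529016   0.00742004] lateral -0.02088762868512436
scene 25 280.44 231.24 depthpt [0.54856676 0.00645115 0.13347959] ray@.13 [0.54456148 0.00551855 0.13      ] along -0.020737658176078855 axispt [0.52906369 0.0077511 ] lateral 0.015657766620059386
```

Request:
arm_command --targets '[[[0,0,-0.01,0,0,-0.17],[0,0,-0.01,0,0,-0.17],[0,0,-0.01,0,0,-0.17],[0,0,-0.01,0,0,-0.17],[0,0,-0.01,0,0,-0.17],[0,0,-0.01,0,0,-0.17],[0.03,0.01,0,0,0,0],[0.05,0.016,0,0,0,0],[0.05,0.016,0,0,0,0],[0.05,0.016,0,0,0,0]]]' --jaw 0.0918

```text
clock: 1.45
position: [0.3314, -0.4022, 0.3056]
ee_rot: [-2.375, -2.057, -0.0]
force: [-0.5, -0.2, 0.5]
width: 1.003
gripper_force: 0.0
```

Request:
arm_command --targets '[[[0.05,0.016,0,0,0,0],[0.05,0.016,0,0,0,0],[0.05,0.016,0,0,0,0],[0.05,0.016,0,0,0,0],[0.05,0.016,0,0,0,0],[0.05,0.016,0,0,0,0],[0.05,0.01,0,0,0,0],[0.04,0,0,0,0,0],[0,0,0,0,0,0],[0,0,0,0,0,0]]]'

```text
clock: 2.7
position: [0.4913, -0.0338, 0.3055]
ee_rot: [2.375, 2.056, -0.001]
force: [-0.3, -0.5, -0.1]
width: 1.0
gripper_force: 0.0
```

```bash
cat >> h.py <<'E'
AX=np.array([.1426,.9898,0]); XX=np.array([.9898,-.1426,0]); RT=np.stack([AX,XX,[0,0,-1]],1)
def go(p):
    s=arm.observe(); Rm=R.from_rotvec(s['ee_rot'])
    print('clock',s['clock'],'pos',s['position'].round(4),'tool shift',(Rm.inv().apply(np.array(p)-s['position'])).round(4),'turn',(Rm.inv()*R.from_matrix(RT)).as_rotvec().round(4),'F',s['force'].round(2))
E
python3 - <<'E'
from h import *
go([.529,.0075,.13])
im=cam('wrist'); save(im,'w1.png')
h=im['hsv']
for b in blobs(im,(0,110,60),(6,255,255),6): print(*b)
E
```

```text
clock 2.7 pos [ 0.4913 -0.0338  0.3055] tool shift [0.0464 0.0315 0.1755] turn [-0.0004  0.0007 -0.0003] F [-0.29 -0.5  -0.15]
[333. 173.] [331, 167, 4, 12, 40] [0.5078 0.0106 0.1337] [0.506 0.006 0.129] [0.51  0.015 0.136]
```

Request:
arm_command --targets '[[[0.023,0.016,0,0,0,0],[0.0235,0.0155,0,0,0,0],[0,0,0.03,0,0,0],[0,0,0.03,0,0,0],[0,0,0.03,0,0,0],[0,0,0.03,0,0,0],[0,0,0.03,0,0,0],[0,0,0.0155,0,0,0],[0,0,0.01,0,0,0],[0,0,0,0,0,0]]]'

```text
clock: 4.0
position: [0.5293, 0.0082, 0.1302]
ee_rot: [-2.375, -2.056, 0.0]
force: [0.7, -0.2, 0.8]
width: 0.997
gripper_force: 0.0
```

```bash
python3 - <<'E'
from h import *
go([.529,.0075,.13])
im=cam('wrist'); save(im,'w2.png')
for b in blobs(im,(0,110,60),(6,255,255),6): print(*b)
E
```

```text
clock 4.0 pos [0.5293 0.0082 0.1302] tool shift [-0.0008 -0.0002  0.0002] turn [-0.0002  0.0002 -0.0005] F [ 0.66 -0.19  0.78]
```

View pics/w2.png

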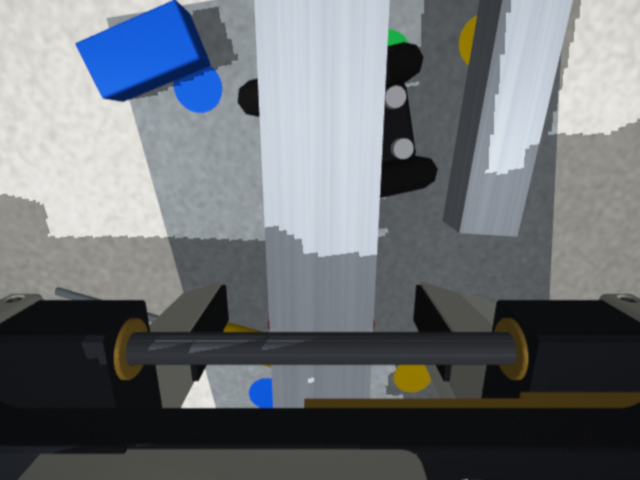

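The wrist view shows the sleeve centred between the pads, with red traces of the buttons at about (269,325) and (375,325), in line with the fingers. I'll close now.

Request:
arm_command --targets '[[[-0.0008,0,0,0,0,0],[0,0,0,0,0,0],[0,0,0,0,0,0],[0,0,0,0,0,0],[0,0,0,0,0,0],[0,0,0,0,0,0],[0,0,0,0,0,0],[0,0,0,0,0,0]]]' --jaw 0.03 --newtons 20

```text
clock: 5.05
position: [0.5294, 0.0077, 0.1302]
ee_rot: [2.374, 2.057, 0.001]
force: [2.1, 0.5, -1.4]
width: 0.435
gripper_force: 20.0
```

```bash
python3 - <<'E'
from h import *
s=arm.observe(); print(s['width']*.0918,s['gripper_force'],(RT.T@s['force']).round(2)); go([.529,.0075,.13])
E
```

```text
0.039967552342189794 20.00030600465834 [0.82 1.99 1.44]
clock 5.05 pos [0.5294 0.0077 0.1302] tool shift [-0.0003 -0.0004  0.0002] turn [ 0.0005 -0.0001 -0.0001] F [ 2.09  0.52 -1.44]
```

Request:
arm_command --targets '[[[0.001,0,0,0,0,0],[0.0015,0,0,0,0,0],[0.0015,0,0,0,0,0],[0.002,0,0,0,0,0],[0.002,0,0,0,0,0]]]' --newtons 24

```text
clock: 5.68
position: [0.5301, 0.0121, 0.1302]
ee_rot: [2.375, 2.052, -0.006]
force: [-0.5, -14.0, 5.5]
width: 0.436
gripper_force: 24.0
```

Request:
arm_command --targets '[[[0.002,0,0,0,0,0],[0.002,0,0,0,0,0],[0.002,0,0,0,0,0],[0.002,0,0,0,0,0]]]'

```text
clock: 6.18
position: [0.5315, 0.0218, 0.1302]
ee_rot: [2.375, 2.054, -0.002]
force: [1.8, -6.8, 0.7]
width: 0.434
gripper_force: 24.0
```

```bash
cat >> h.py <<'E'
def sleeve(v=True):
    out={}
    for n in('top','scene'):
        im=cam(n); bs=list(blobs(im,(6,150,90),(20,255,255)))
        for b in bs:
            if abs(b[2][1])<.25 and .4<b[2][0]<.7: out[n]=(b[0],b[2])
    s=arm.observe(); 
    print({k:(v[0].tolist(),((v[1]-[.529,.0075,.13])@AX).round(4)) for k,v in out.items()},'tcp along',round(float((s['position']-[.529,.0077,.13])@AX),4),'Ftool',(RT.T@s['force']).round(1),s['width']*.0918)
E
python3 - <<'E'
from h import *
sleeve()
print('initial top',(np.array([.5103,-.1136,.13])-[.529,.0075,.13])@AX,'scene',(np.array([.5155,-.1148,.13])-[.529,.0075,.13])@AX)
E
```

```text
{'scene': ([227.0, 192.0], np.float64(-0.1097))} tcp along 0.015 Ftool [-4.7  2.8  0.2] 0.04004872175031511
initial top -0.12253140000000003 scene -0.12297764
```

Request:
arm_command --targets '[[[0.003,0,0,0,0,0],[0.003,0,0,0,0,0],[0.003,0,0,0,0,0],[0.003,0,0,0,0,0],[0.003,0,0,0,0,0],[0.003,0,0,0,0,0],[0.003,0,0,0,0,0],[0.003,0,0,0,0,0]]]'

```text
clock: 7.28
position: [0.535, 0.0458, 0.1302]
ee_rot: [2.375, 2.054, -0.002]
force: [2.1, -5.8, 0.7]
width: 0.438
gripper_force: 24.0
```

```bash
python3 - <<'E'
from h import *
sleeve()
E
```

```text
{'scene': ([238.0, 194.0], np.float64(-0.0852))} tcp along 0.0394 Ftool [-3.7  3.8  0.2] 0.04025012391905646
```

Request:
arm_command --targets '[[[0.002,0,0,0,0,0],[0.002,0,0,0,0,0],[0.002,0,0,0,0,0],[0,0,0,0,0,0]]]' --newtons 8

```text
clock: 7.88
position: [0.536, 0.0527, 0.1302]
ee_rot: [2.375, 2.056, -0.0]
force: [2.9, -3.9, -1.7]
width: 0.434
gripper_force: 8.0
```

```bash
python3 - <<'E'
from h import *
sleeve()
E
```

```text
{'scene': ([240.0, 194.0], np.float64(-0.0799))} tcp along 0.0455 Ftool [-3.5  4.   0.9] 0.03994835035842797
```

Request:
arm_command --targets '[[[0.0007,0,0,0,0,0],[0.0008,0,0,0,0,0]]]'

```text
clock: 8.22
position: [0.5361, 0.0539, 0.1302]
ee_rot: [2.375, 2.055, -0.001]
force: [2.2, -4.5, 1.1]
width: 0.435
gripper_force: 8.0
```

Request:
arm_command --targets '[[[0.0007,0,0,0,0,0],[0.0008,0,0,0,0,0]]]'

```text
clock: 8.48
position: [0.5363, 0.0553, 0.1302]
ee_rot: [2.375, 2.055, -0.001]
force: [2.8, -5.4, -0.1]
width: 0.437
gripper_force: 8.0
```

Request:
arm_command --targets '[[[0.0007,0,0,0,0,0],[0.0008,0,0,0,0,0]]]'

```text
clock: 8.72
position: [0.5366, 0.0568, 0.1303]
ee_rot: [2.375, 2.055, -0.001]
force: [2.6, -5.4, 1.0]
width: 0.434
gripper_force: 8.0
```

Request:
arm_command --targets '[[[0.0007,0,0,0,0,0],[0.0008,0,0,0,0,0]]]'

```text
clock: 8.98
position: [0.5368, 0.0582, 0.1302]
ee_rot: [2.375, 2.055, -0.001]
force: [3.2, -5.4, -0.4]
width: 0.429
gripper_force: 8.0
```

```bash
python3 - <<'E'
from h import *
sleeve()
im=arm.get_image('scene')['pixels'][180:270,200:340]
cv2.imwrite('pics/s3.png',cv2.cvtColor(cv2.resize(im,None,fx=5,fy=5,interpolation=2),cv2.COLOR_RGB2BGR))
E
```

```text
{'scene': ([243.0, 195.0], np.float64(-0.0736))} tcp along 0.0514 Ftool [-4.1  4.  -0.2] 0.03991408298977955
```

View pics/s3.png

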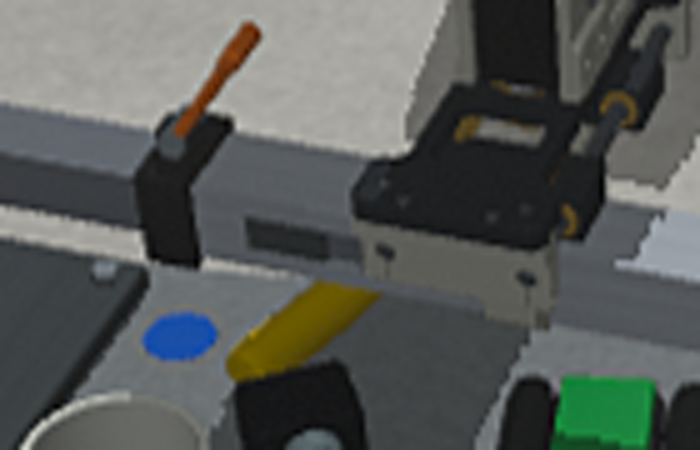

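The crop shows the collar and lever moving with the sleeve, the dark plate at crop (245–360, 217–260) and no red yet. I'll keep feeling for the hole.

Request:
arm_command --targets '[[[0.0007,0,0,0,0,0],[0.0008,0,0,0,0,0]]]'

```text
clock: 9.38
position: [0.537, 0.0597, 0.1302]
ee_rot: [2.375, 2.055, -0.001]
force: [3.4, -5.3, 0.9]
width: 0.435
gripper_force: 8.0
```

Request:
arm_command --targets '[[[0.0007,0,0,0,0,0],[0.0008,0,0,0,0,0]]]'

```text
clock: 9.62
position: [0.5372, 0.0612, 0.1302]
ee_rot: [2.375, 2.055, -0.001]
force: [3.5, -5.8, 0.8]
width: 0.43
gripper_force: 8.0
```

Request:
arm_command --targets '[[[0.0007,0,0,0,0,0],[0.0008,0,0,0,0,0]]]'

```text
clock: 9.88
position: [0.5374, 0.0627, 0.1302]
ee_rot: [2.375, 2.055, -0.001]
force: [2.8, -4.5, -0.1]
width: 0.438
gripper_force: 8.0
```

Request:
arm_command --targets '[[[0.0007,0,0,0,0,0],[0.0007,0,0,0,0,0]]]'

```text
clock: 10.12
position: [0.5376, 0.0641, 0.1302]
ee_rot: [2.375, 2.055, -0.001]
force: [2.3, -5.6, 0.3]
width: 0.436
gripper_force: 8.0
```

Request:
arm_command --targets '[[[0.0007,0,0,0,0,0],[0.0008,0,0,0,0,0]]]'

```text
clock: 10.38
position: [0.5379, 0.0656, 0.1302]
ee_rot: [2.375, 2.055, -0.001]
force: [4.2, -5.2, 0.6]
width: 0.433
gripper_force: 8.0
```

Request:
arm_command --targets '[[[0.0007,0,0,0,0,0],[0.0008,0,0,0,0,0]]]'

```text
clock: 10.62
position: [0.5381, 0.0671, 0.1302]
ee_rot: [2.375, 2.055, -0.001]
force: [2.9, -5.4, -0.2]
width: 0.433
gripper_force: 8.0
```

Request:
arm_command --targets '[[[0.0007,0,0,0,0,0],[0.0008,0,0,0,0,0]]]'

```text
clock: 10.88
position: [0.5383, 0.0686, 0.1302]
ee_rot: [2.375, 2.055, -0.001]
force: [3.3, -5.0, 0.1]
width: 0.431
gripper_force: 8.0
```

```bash
python3 - <<'E'
from h import *
sleeve()
E
```

```text
{'scene': ([248.0, 196.0], np.float64(-0.0627))} tcp along 0.0618 Ftool [-3.1  4.3 -0.1] 0.03989927347861101
```

Request:
arm_command --targets '[[[0.0007,0,0,0,0,0],[0.0008,0,0,0,0,0]]]'

```text
clock: 11.22
position: [0.5385, 0.07, 0.1302]
ee_rot: [2.375, 2.055, -0.001]
force: [2.8, -4.6, -0.0]
width: 0.43
gripper_force: 8.0
```

No slip. I'll carry on.

Request:
arm_command --targets '[[[0.0007,0,0,0,0,0],[0.0008,0,0,0,0,0]]]'

```text
clock: 11.48
position: [0.5387, 0.0715, 0.1302]
ee_rot: [2.375, 2.055, -0.001]
force: [1.7, -5.4, 1.1]
width: 0.433
gripper_force: 8.0
```

Request:
arm_command --targets '[[[0.0007,0,0,0,0,0],[0.0008,0,0,0,0,0]]]'

```text
clock: 11.72
position: [0.5389, 0.073, 0.1303]
ee_rot: [2.375, 2.055, -0.001]
force: [2.7, -6.2, 0.4]
width: 0.435
gripper_force: 8.0
```

Request:
arm_command --targets '[[[0.0007,0,0,0,0,0],[0.0008,0,0,0,0,0]]]'

```text
clock: 11.98
position: [0.5391, 0.0745, 0.1302]
ee_rot: [2.375, 2.055, -0.001]
force: [3.1, -4.5, 0.2]
width: 0.435
gripper_force: 8.0
```

Request:
arm_command --targets '[[[0.0007,0,0,0,0,0],[0.0008,0,0,0,0,0]]]'

```text
clock: 12.22
position: [0.5394, 0.0763, 0.1303]
ee_rot: [2.375, 2.056, -0.0]
force: [3.0, -4.5, -0.4]
width: 0.436
gripper_force: 8.0
```

Request:
arm_command --targets '[[[0.0005,0,0,0,0,0],[0.0003,0,0,0,0,0]]]'

```text
clock: 12.48
position: [0.5396, 0.0776, 0.1302]
ee_rot: [2.375, 2.056, 0.001]
force: [4.3, -3.6, -2.5]
width: 0.434
gripper_force: 8.0
```

Request:
arm_command --targets '[[[0.0003,0,0,0,0,0],[0.0002,0,0,0,0,0]]]'

```text
clock: 12.72
position: [0.5397, 0.0783, 0.1303]
ee_rot: [2.375, 2.057, 0.001]
force: [5.0, -2.7, -1.6]
width: 0.435
gripper_force: 8.0
```

Request:
arm_command --targets '[[[0.0003,0,0,0,0,0],[0.0002,0,0,0,0,0]]]'

```text
clock: 12.98
position: [0.5398, 0.079, 0.1302]
ee_rot: [2.375, 2.057, 0.001]
force: [4.2, -2.2, -2.7]
width: 0.429
gripper_force: 8.0
```

```bash
cat > look.py <<'E'
from h import *
import sys
sleeve()
f=[]
for _ in range(4):
    im=arm.get_image('scene'); s=arm.observe(); f.append(RT.T@s['force'])
print(np.mean(f,0).round(2))
im=im['pixels'][205:255,225:305]
h=cv2.cvtColor(im,cv2.COLOR_RGB2HSV); m=((h[...,0]<6)|(h[...,0]>172))&(h[...,1]>100); print('red px',m.sum(),np.argwhere(m).mean(0)+[205,225] if m.any() else '')
cv2.imwrite('pics/'+sys.argv[1],cv2.cvtColor(cv2.resize(im,None,fx=8,fy=8,interpolation=2),cv2.COLOR_RGB2BGR))
E
python3 look.py s4.png
```

```text
{'scene': ([253.0, 197.0], np.float64(-0.0555))} tcp along 0.0722 Ftool [-0.9  5.   2.5] 0.04014889410318109
[-0.42  4.91  2.48]
red px 13 [230.76923077 279.84615385]
```

Red has reappeared at (280,231) and the drag is about 0, so the buttons are rising into the holes.

Request:
arm_command --targets '[[[0.0003,0,0,0,0,0],[0.0002,0,0,0,0,0],[0,0,0,0,0,0]]]'

```text
clock: 13.65
position: [0.5399, 0.0797, 0.1303]
ee_rot: [-2.374, -2.057, -0.002]
force: [5.4, -0.5, -3.1]
width: 0.438
gripper_force: 8.0
```

```bash
python3 look.py s5.png
```

```text
{'scene': ([253.0, 196.0], np.float64(-0.052))} tcp along 0.0728 Ftool [-0.3  5.3  3. ] 0.039747687846605886
[-0.1   4.6   2.81]
red px 15 [230.66666667 279.8       ]
```

Request:
arm_command --targets '[[[0.0003,0,0,0,0,0],[0.0002,0,0,0,0,0],[0,0,0,0,0,0]]]'

```text
clock: 14.32
position: [0.54, 0.0802, 0.1303]
ee_rot: [2.374, 2.057, 0.002]
force: [5.5, -1.2, -2.8]
width: 0.434
gripper_force: 8.0
```

```bash
python3 look.py s6.png
```

```text
{'scene': ([254.0, 196.0], np.float64(-0.0515))} tcp along 0.0733 Ftool [-0.3  5.6  3.2] 0.0395479920154703
[-0.38  5.27  2.59]
red px 18 [230.72222222 280.16666667]
```

Request:
arm_command --targets '[[[0.0003,0,0,0,0,0],[0.0002,0,0,0,0,0],[0,0,0,0,0,0]]]'

```text
clock: 15.0
position: [0.5401, 0.0809, 0.1303]
ee_rot: [-2.374, -2.057, -0.002]
force: [5.2, -0.9, -4.0]
width: 0.436
gripper_force: 8.0
```

```bash
python3 look.py s7.png
```

```text
{'scene': ([254.0, 197.0], np.float64(-0.0528))} tcp along 0.074 Ftool [0.2 5.6 3.5] 0.040042421706476206
[0.1  5.13 3.44]
red px 22 [230.90909091 280.04545455]
```

Request:
arm_command --targets '[[[0.0003,0,0,0,0,0],[0.0002,0,0,0,0,0],[0,0,0,0,0,0]]]'

```text
clock: 15.68
position: [0.5402, 0.0815, 0.1303]
ee_rot: [-2.374, -2.057, -0.002]
force: [5.8, -1.1, -4.4]
width: 0.435
gripper_force: 8.0
```

```bash
python3 look.py s8.png
```

```text
{'scene': ([254.0, 197.0], np.float64(-0.0506))} tcp along 0.0747 Ftool [0.4 5.8 3.7] 0.0398284577791555
[0.36 5.24 3.51]
red px 23 [231. 280.]
```

View pics/s8.png

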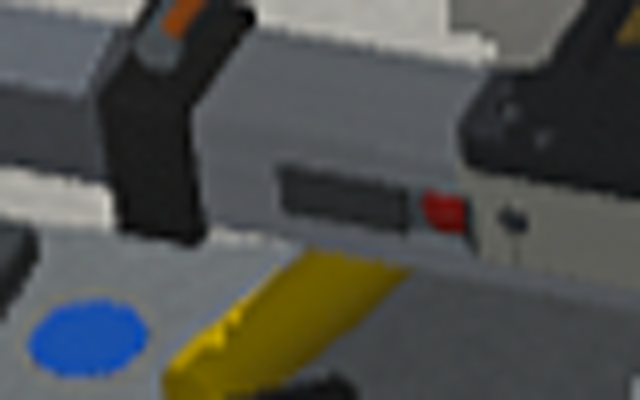

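The button now stands out beside the finger, at crop (445,212). I'll continue gently until the stop can be felt.

Request:
arm_command --targets '[[[0.0003,0,0,0,0,0],[0.0002,0,0,0,0,0],[0,0,0,0,0,0]]]'

```text
clock: 16.35
position: [0.5402, 0.0818, 0.1303]
ee_rot: [-2.374, -2.057, -0.002]
force: [4.7, -0.7, -3.4]
width: 0.433
gripper_force: 8.0
```

```bash
python3 look.py s9.png
```

```text
{'scene': ([254.0, 197.0], np.float64(-0.0518))} tcp along 0.0749 Ftool [-0.   5.3  2.8] 0.04000927734530359
[-0.33  4.84  3.72]
red px 23 [231. 280.]
```

Request:
arm_command --targets '[[[0.0002,0,0,0,0,0],[0.0002,0,0,0,0,0],[0,0,0,0,0,0]]]'

```text
clock: 17.02
position: [0.5402, 0.0819, 0.1303]
ee_rot: [2.374, 2.057, 0.001]
force: [4.9, -1.5, -2.1]
width: 0.434
gripper_force: 8.0
```

```bash
python3 look.py s10.png
```

```text
{'scene': ([254.0, 197.0], np.float64(-0.0512))} tcp along 0.075 Ftool [-2.1  5.3  2.7] 0.03993553066718473
[-0.86  4.79  2.54]
red px 23 [231. 280.]
```

The pull is climbing and the TCP has stalled at 75 mm, so this is the stop. Time to release.

Request:
arm_command --targets '[[[-0.0006,0,0,0,0,0],[0,0,0,0,0,0],[0,0,0,0,0,0],[0,0,0,0,0,0],[0,0,0,0,0,0],[0,0,0,0,0,0]]]' --jaw 0.085

```text
clock: 18.08
position: [0.5397, 0.081, 0.1302]
ee_rot: [-2.375, -2.057, 0.0]
force: [-0.6, -0.2, 0.7]
width: 0.921
gripper_force: 0.0
```

Request:
arm_command --targets '[[[0,0,-0.02,0,0,0],[0,0,-0.03,0,0,0],[0,0,-0.03,0,0,0],[0,0,-0.03,0,0,0],[0,0,-0.03,0,0,0],[0,0,0,0,0,0]]]'

```text
clock: 18.82
position: [0.5408, 0.0816, 0.2725]
ee_rot: [2.373, 2.055, 0.006]
force: [-0.6, -1.3, -0.4]
width: 0.928
gripper_force: 0.0
```

```bash
python3 - <<'E'
from h import *
B=np.array([.529,.0077,.13])
for n in('wrist','scene','top'):
    im=cam(n)
    for nm,lo,hi in(('red',(0,110,60),(5,255,255)),('or',(6,150,80),(20,255,255))):
        for b in blobs(im,lo,hi,6):
            d=(b[2]-B)
            if np.linalg.norm(d)<.2: print(n,nm,b[0],b[1][4],'along/lat/z',(d@AX).round(4),(d@XX).round(4),b[2][2], 'zmax',b[4][2])
    if n=='top':
        m=cv2.inRange(im['hsv'],(6,150,80),(20,255,255))>0; w=im['W'][m]; w=w[w[:,2]>.1]; print('top lever: s',((w-B)@AX).min(),((w-B)@AX).max(),w[:,2].min(),w[:,2].max())
save(cam('wrist'),'w3.png'); go(B)
E
```

```text
scene red [280. 231.] 21 along/lat/z 0.0003 0.019 0.1337 zmax 0.136
scene or [254. 197.] 75 along/lat/z -0.0502 0.0057 0.2023 zmax 0.214
top lever: s 0.12948602519030358 0.12948602519030358 0.1535412186489611 0.1535412186489611
clock 19.025 pos [0.5392 0.0808 0.2692] tool shift [-0.0737  0.0006  0.1393] turn [-0.0016  0.0006 -0.    ] F [0.61 0.63 0.29]
```

View pics/w3.png

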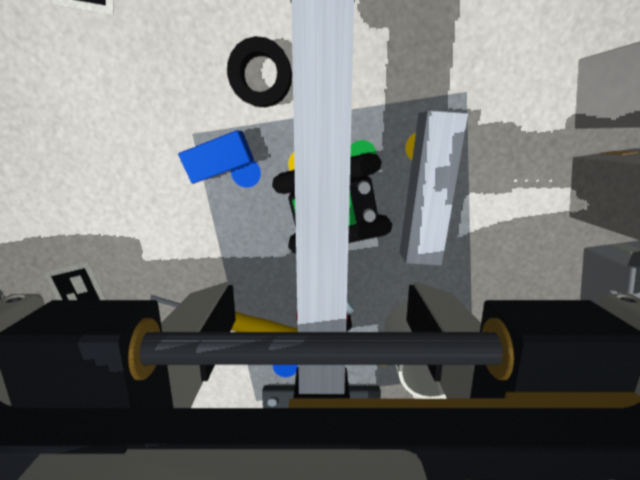

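The wrist view shows the fingers clear of the sleeve and everything else in place. I'll move behind the lever, close the jaws and check the near button from above.

Request:
arm_command --targets '[[[-0.03,0,0,0,0,0],[-0.04,0,0,0,0,0],[-0.04,0,0,0,0,0],[-0.04,0,0,0,0,0],[-0.022,0,0,0,0,0],[0,0,0,0,0,0],[0,0,0,0,0,0]]]' --jaw 0.0

```text
clock: 19.9
position: [0.5151, -0.0881, 0.2698]
ee_rot: [-2.373, -2.058, 0.0]
force: [-0.3, 0.3, 0.9]
width: 0.213
gripper_force: 0.0
```

```bash
python3 - <<'E'
from h import *
B=np.array([.529,.0077,.13])
for n in('wrist','top','scene'):
    im=cam(n); h=im['hsv']; w=im['W']; ok=(im['z_map']>0)&(np.linalg.norm(w-B,axis=-1)<.16)
    for nm,k in(('red',((h[...,0]<6)|(h[...,0]>172))&(h[...,1]>110)),('or',(h[...,0]>=6)&(h[...,0]<20)&(h[...,1]>150)&(h[...,2]>70))):
        k=k&ok
        if k.any(): d=w[k]-B; print(n,nm,k.sum(),'uv',np.argwhere(k).mean(0)[::-1].round(1),'s',np.percentile(d@AX,[5,50,95]).round(4),'lat',np.percentile(d@XX,[2,50,98]).round(4),'z',np.percentile(w[k][:,2],[5,50,95]).round(4))
s=arm.observe(); print(s['width']); go(B)
E
```

```text
wrist red 2 uv [291.  108.5] s [-0.0008 -0.0005 -0.0001] lat [-0.0223 -0.0222 -0.0222] z [0.1319 0.1323 0.1326]
wrist or 1438 uv [321.5 197.6] s [-0.0741 -0.0522 -0.0426] lat [-0.0103 -0.0002  0.0104] z [0.1705 0.2061 0.2115]
top red 6 uv [350.5 282.3] s [-0.002  -0.      0.0023] lat [-0.022  -0.0206 -0.0202] z [0.129  0.1305 0.1335]
top or 191 uv [388.1 270.8] s [-0.0738 -0.0559 -0.043 ] lat [-0.0101 -0.0008  0.0091] z [0.1703 0.1971 0.2117]
scene red 21 uv [280.  231.2] s [-0.0034  0.0012  0.005 ] lat [0.0155 0.0196 0.0226] z [0.1278 0.1338 0.1365]
scene or 78 uv [254.4 196.9] s [-0.0722 -0.0508 -0.0412] lat [-0.0097  0.0068  0.0121] z [0.1661 0.1996 0.2129]
0.08472436708250573
clock 20.05 pos [ 0.5153 -0.0879  0.2701] tool shift [0.0965 0.0002 0.1401] turn [-0.0002 -0.0004  0.002 ] F [ 0.24 -0.55 -0.54]
```

Request:
arm_command --targets '[[[0.004,0,0.023,0,0,0],[0.005,0,0.024,0,0,0],[0.0065,0,0.001,0,0,0],[0.0065,0,0.001,0,0,0],[0.006,0,0.003,0,0,0],[0.006,0,0.003,0,0,0],[0.005,0,0.0045,0,0,0],[0.005,0,0.0045,0,0,0]]]'

```text
clock: 21.05
position: [0.5217, -0.0454, 0.2061]
ee_rot: [2.374, 2.057, 0.0]
force: [1.9, -0.8, 0.2]
width: 0.004
gripper_force: 0.5
```

Request:
arm_command --targets '[[[0.0035,0,0.0058,0,0,0],[0.0035,0,0.0058,0,0,0],[0.001,0,0.0033,0,0,0],[0.001,0,0.0033,0,0,0],[0,0,0.0025,0,0,0],[0,0,0.0025,0,0,0],[0,0,0.0015,0,0,0],[0,0,0,0,0,0]]]'

```text
clock: 22.05
position: [0.5226, -0.0369, 0.1814]
ee_rot: [-2.375, -2.057, 0.0]
force: [-0.4, -1.1, -0.8]
width: 0.01
gripper_force: 0.0
```

```bash
python3 look.py s11.png; python3 -c "
from h import *
go([.529,.0077,.13])"
```

```text
{'scene': ([264.0, 212.0], np.float64(-0.0314))} tcp along -0.0451 Ftool [ 0.4 -0.1  0.1] 0.00032632538018690564
[ 0.08 -0.19 -0.15]
red px 23 [231. 280.]
clock 22.35 pos [ 0.5227 -0.0369  0.1815] tool shift [ 0.045  -0.0001  0.0515] turn [-0.      0.0001 -0.0001] F [-0.4   0.81  1.07]
```

Request:
arm_command --targets '[[[0,0,0.001,0,0,0],[0,0,0.001,0,0,0],[0,0,0.001,0,0,0],[0,0,0,0,0,0]]]'

```text
clock: 22.85
position: [0.523, -0.0367, 0.1806]
ee_rot: [2.373, 2.056, 0.001]
force: [-8.6, -0.3, 23.5]
width: 0.005
gripper_force: 11.7
```

Request:
arm_command --targets '[[[0,0,-0.003,0,0,0],[0,0,-0.01,0,0,0],[0,0,-0.03,0,0,0],[0,0,-0.04,0,0,0],[-0.02,-0.03,-0.02,0,0,0],[-0.03,-0.04,0,0,0,0],[-0.03,-0.04,0,0,0,0],[-0.03,-0.04,0,0,0,0],[0,0,0,0,0,0]]]'

```text
clock: 23.98
position: [0.3557, -0.1259, 0.2818]
ee_rot: [2.379, 2.051, -0.003]
force: [1.5, 0.6, 1.5]
width: 0.007
gripper_force: 0.0
```

```bash
python3 - <<'E'
from h import *
B=np.array([.529,.0077,.13])
for n in('top','scene'):
    im=cam(n); h=im['hsv']; w=im['W']; ok=(im['z_map']>0)&(np.linalg.norm(w-B,axis=-1)<.16)
    if n=='scene': cv2.imwrite('pics/f.png',cv2.cvtColor(cv2.resize(im['pixels'][170:330,160:420],None,fx=3,fy=3,interpolation=2),cv2.COLOR_RGB2BGR))
    for nm,k in(('red',((h[...,0]<6)|(h[...,0]>172))&(h[...,1]>110)),('or',(h[...,0]>=6)&(h[...,0]<20)&(h[...,1]>150)&(h[...,2]>70))):
        k=k&ok
        if k.any(): d=w[k]-B; print(n,nm,k.sum(),'uv',np.argwhere(k).mean(0)[::-1].round(1),'s',np.percentile(d@AX,[5,50,95]).round(4),'lat',np.percentile(d@XX,[2,50,98]).round(4),'z',np.percentile(w[k][:,2],[5,50,95]).round(4))
go(B)
E
```

```text
top red 4 uv [350.5 282. ] s [-0.0021  0.0004  0.0027] lat [-0.021  -0.0209 -0.0203] z [0.133  0.1334 0.1369]
top or 314 uv [377.2 271.8] s [-0.0673 -0.042  -0.0191] lat [-0.0089 -0.0001  0.009 ] z [0.1589 0.1616 0.1643]
scene red 21 uv [280.  231.2] s [-0.0044  0.0004  0.0051] lat [0.0158 0.0189 0.0223] z [0.1278 0.1331 0.136 ]
scene or 182 uv [262.4 210.8] s [-0.0676 -0.0412 -0.0168] lat [-0.0088  0.0028  0.0107] z [0.1583 0.1625 0.1653]
clock 24.075 pos [ 0.3588 -0.1244  0.2821] tool shift [0.1552 0.1493 0.1522] turn [ 0.0013  0.0004 -0.001 ] F [-0.09  0.17  0.58]
```

View pics/f.png

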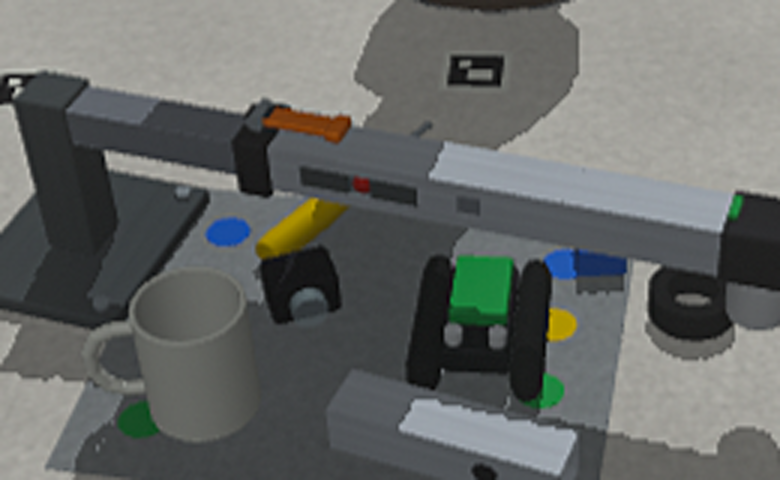

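```bash
python3 - <<'E'
from h import *
B=np.array([.529,.0077,.13])
im=cam('wrist'); h=im['hsv']; w=im['W']
k=(im['z_map']>0)&(np.linalg.norm(w-B,axis=-1)<.04)&((h[...,0]<6)|(h[...,0]>172))&(h[...,1]>100)
print(k.sum()); d=w[k]-B
if k.any(): print(np.argwhere(k).mean(0),np.percentile(d@AX,[2,50,98]),np.percentile(d@XX,[2,10,50,98]),np.percentile(d[:,2],[2,50,98]))
f=(np.linalg.norm(w-B,axis=-1)<.06)&(abs(w[...,2]-.13)<.012)&((w-B)@XX<0)&~k
if f.any(): print('face lat',np.median((w[f]-B)@XX),f.sum())
E
```

```text
170
[ 23.55882353 501.42352941] [-0.0072146  -0.00145881  0.00557836] [-0.02283739 -0.02225924 -0.02040828 -0.01790527] [-0.00195641  0.00329664  0.00747718]
face lat -0.020124971531507833 1381
```

```bash
python3 -c "
from cell import arm
print(arm.sign_off())"
```

```text
the job is handed in; nothing more can be done
None
```

I slid the sleeve out about 75 mm until both buttons popped out through the next holes, then folded the lever flat, backed the arm clear and handed the job in; the sign-off gave no verdict.

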